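Seat a connector's locking wedge in the bench press

TASK

Push the shuttle with the connector all the way in under the press. Then press the plunger straight down by its knob, through the soft first stop (the ram meets the wedge) to the firm second stop (the wedge is fully home in the connector), never pushing on it with more than 22 N. Let the plunger come back up, then pull the shuttle all the way out again, leaving the other things on the table where they are.

Things in the scene. Friction and masses are not known exactly. Their poses are not given: they have to be found in the camera images.
- press: Grey hand press fixed to the table. Origin on the table; its x axis points from its open front to its rear, z up. Base 120 mm wide, 18 high, x = -110 to 125 mm. Column at x = 85 to 125. Head over the base: x = 0 to 125 mm, 60 mm wide, 105 to 155 mm above the table. Plunger axis at x = 30 mm, y = 0.
- plunger_knob: Black round knob on the plunger: 44 mm across, 20 thick, flat top; origin at the centre of the top face, 220 mm above the table when up. It sits on the ram through a stiff cushion spring (5 N per mm, 9 mm, then rigid). So past the second stop the push rises 5 N per mm of knob travel; 13 to 18 N means the second stop is reached. Let go, the plunger rises by itself.
- ram (a joint): Downward travel of the plunger's 16 mm steel ram, m: 0 = up, at most 0.042 (cushion not counted). It moves freely against 2 to 4 N for 6 to 28 mm, depending on how high the connector sits (not measured, must be felt), then meets the wedge: the soft first stop. There the push rises to 8 to 11 N and the wedge slides in; it is home after 13 to 33 mm: the firm second stop.
- shuttle (a joint): Position of the shuttle along the press's x, m: 0 = all the way out at the front, 0.080 = all the way in against its stop, connector under the ram. Resists with 3 N. Aluminium plate 175 x 50 mm, top 32 mm above the table. On it, 105 mm rearward of the handle, a grey connector shell 36 x 28 mm on a holder of varying height (shell rim 64 to 84 mm above the table).
- shuttle_handle (a point): Grip point on the axis of the shuttle's black upright handle, at the shuttle's front end, 67 mm above the table. The handle is 16 mm wide across the slide direction (press's y), 20 mm along it, and stands from 32 to 82 mm above the table; axes as the press's. With the shuttle all the way in it is 75 mm in front of the head.
- wedge (a joint): How far the white locking wedge (26 x 18 mm) is pushed down into the grey connector shell on the shuttle, m: 0 = 8 mm proud of the shell's rim, 0.007 = fully home (1 mm proud). Stiff (6 N), stays where it is left; 0 to 0.002 at the start.
- spare_connector: Grey spare connector 40 x 34 x 24 mm lying loose beside the press; origin under its centre. Not to be disturbed.
- screwdriver: Screwdriver, 190 mm long, lying beside the press, origin under its middle. Not to be disturbed.
- tape_roll: Black roll of tape, 100 mm across, 18 mm high, lying flat; origin under its centre. Not to be disturbed.
- spool: White empty spool, 64 mm across, 40 mm high, standing; origin under its centre. Not to be disturbed.
- small_carton: Small cardboard box 90 x 70 x 50 mm; origin under its centre. Not to be disturbed.
- parts_bin: Open black parts bin 110 x 170 x 60 mm; origin under its centre. Not to be disturbed.
- power_supply: Steel computer power supply 140 x 150 x 86 mm; origin under its centre. Not to be disturbed.

How it is judged:
By the outcome, as a careful person would: the job done as asked, in the order asked, and still so for the second after the job is handed in, with the robot touching nothing.
It also fails if it takes over 56 s, if anything falls off the work surface, if the arm or the gripper's body presses on something with over 40 N, if the wrist force passes 120 N, or if a joint passes its speed limit or range.

ROBOT

A 6-joint arm with a two-finger parallel gripper is mounted at the origin on the work surface. World frame = base frame: x ahead of the robot, y to its left, z up, the work surface at z = 0. Lengths are in m, angles in degrees, forces in N, time in s.
With the tool pointing down it reaches from about 0.25 to 0.725 m from the base axis. Payload 9.7 kg.
Tool frame: the origin (TCP) lies midway between the tips of the shut fingers; the grasp point (between the pads) lies 19 mm behind it; z points along the fingers, y is the line along which they close (so a half turn about z gives the same grasp; the last joint's range is limited). The gripper opens to 85 mm and grips with 20 to 120 N. Pads are 22 mm wide; open, the fingers measure 114 mm over their backs; the gripper's body (76 mm by 85 mm) begins 54 mm behind the grasp point. The pads swing forward as they close: fully open they stand 13 mm farther back than shut.
Start: joints at [-67.437, 4.979, 10.078, 95.1, 0, 90], TCP at [0.211, -0.508, 0.231] pointing down, gripper open.
Joint ranges: [-179.16, 179.16], [-48.56, 103.87], [-65.8, 70.77], [-126.05, 130.52], [-82.76, 87.17], [-180, 180]. Speed limits (degrees/s): [127.2, 127.2, 147.25, 180, 180, 180].

INTERFACE

Orientations are given as [roll, pitch, yaw] about the fixed x, y, z axes, in that order (R = Rz(yaw) Ry(pitch) Rx(roll)).
In Python, from workcell import * gives the robot as it stands.
- The arm moves only by the tool servo_tool, never from a script. Its argument "moves" is a list of rows, each a list of 4 numbers: the shift along the world's x, y, z in fractions of the full range, 1 being 800 mm, then the turn about the world's z in shares of 4 rad (1.0 is 4 rad). A call has 1 to 20 rows; each row is the pose to reach, as a shift and turn from the pose commanded when the call began; what a row does not reach only later rows make up. A row lasts 1/12 s, in which the tool goes at most 41.7 mm and 7.16 degrees, less where a joint would pass 70% of its speed; a pose out of reach is approached as far as the arm can. No shift or turn number may pass 1 either way. A call with a gripper value outside its range is refused whole. "claw" is the closure, from 0 (fully open) to 1 (shut), set as the call begins (left out, the last holds). The fingers move at their own pace and stop on an object; "force" is the grip in N (left out, the last holds). Time passes only in rows, so rows that repeat a pose let the fingers close. It gives the time, the measured TCP pose, the force, the opening and the grip force at its end, in the units of the state.
- get_obs(): the state, without advancing time (a new reading comes with each control period).
- camera(name): name is "side" or "top" or "wrist"; returns the picture (420x560x3 uint8, red, green, blue); there is no depth.
- get_calibration(name): a dict with "fx", "fy", "cx", "cy" (pixels), "rvec" (rotation vector, rad) and "tvec" (3), from world to camera coordinates, as OpenCV has them; the wrist camera has in their place "tool_from_camera" (4x4, takes a point from camera to tool coordinates, whose origin is the TCP and whose axes are the flange's). Camera axes: x right, y down, z forward; pixel columns grow to the right and rows downward; lengths in m; the calibration is good to about 2 mm. A picture is of the moment at which its call begins: read the wrist's pose just before it. get_calibration takes no time and is no camera call.
- job_done(): hands the job in; it is judged then, once.
The state is a dict: "time": time; "q": joint angles; "qd": joint speeds; "joint_efforts": joint torques, N m; "ee_pos": TCP position; "tcp_rot": TCP orientation; "wrist_force": force on the tool from outside, world axes, zero at the start; "torque": the same for the moment, N m; "opening": finger opening in m; "grasp_force": force on a finger pad.
Only numpy, scipy, OpenCV 4.12 (cv2) and the standard library are available. Lean on these libraries where they do the work, as an engineer would, in place of code of your own. Each camera call takes 0.05 s, during which the arm holds its last target. There are 200 camera calls.

## Working session

There is one attempt and no reset: what is moved stays moved. The work goes in short steps, Python scripts to look and compute and a tool call to move; the robot and the scene stay as the last step left them, time stands still between calls to the robot, and variables do not carry over. Pictures are saved under pics/ and viewed, at most 10 in all, crops included, and the job is handed in when it is done.

Besides the shell and the picture viewer there is one more tool, called after "Call:" as name([rows], argument=value, ...), one row to a line, values as JSON. servo_tool: Moves the arm, as the interface text tells. Its arguments: {"type":"object","properties":{"moves":{"type":"array","items":{"type":"array","items":{"type":"number"}}},"claw":{"type":"number"},"force":{"type":"number"}},"required":["moves"]}

```bash
mkdir -p pics; python3 - <<'E'
from workcell import *
import cv2
o=get_obs();print(o)
for n in("top","side"):
    cv2.imwrite(f"pics/{n}0.png",camera(n)[:,:,::-1]);print(get_calibration(n))
print(get_calibration("wrist"))
E
```

```text
{'time': 0.0, 'q': array([-6.74386680e+01,  5.01391162e+00,  1.00332740e+01,  9.50997646e+01,
        1.10037423e-03,  8.99988583e+01]), 'qd': array([-0.05103757, -0.08975201, -0.04047991,  0.05328904, -0.14197782,
       -0.08234854]), 'joint_efforts': array([ 2.45891359e-03, -5.20392680e+01,  4.64802361e+01,  1.60681171e-02,
        1.26129103e-04,  4.30378591e-06]), 'ee_pos': array([ 0.21093472, -0.50768934,  0.23054553]), 'tcp_rot': array([-1.79919598e+02, -1.10197521e-03,  2.25624721e+01]), 'wrist_force': array([-0.79249584, -0.71125244,  0.00684302]), 'torque': array([-0.03599302, -0.01931418, -0.01149089]), 'grasp_force': 0.0, 'opening': 0.08572274948739748}
{'fx': 478.14386374390455, 'fy': 478.14386374390455, 'cx': 276.5770902056333, 'cy': 212.8097295500859, 'rvec': array([ 2.15168213, -2.14277844,  0.15897318]), 'tvec': array([-0.07067526,  0.55281479,  1.50888888])}
{'fx': 472.6943789415691, 'fy': 472.6943789415691, 'cx': 279.68735440230984, 'cy': 214.86646158159394, 'rvec': array([ 0.36307293, -2.78359657,  1.12471161]), 'tvec': array([0.50095105, 0.2544868 , 1.27235557])}
{'fx': 326.9401211579483, 'fy': 326.9401211579483, 'cx': 276.61994263166855, 'cy': 210.17435120952032, 'tool_from_camera': array([[-5.09605355e-04, -9.51622223e-01, -3.07270053e-01,
         7.95729661e-02],
       [ 9.99999866e-01, -4.58060095e-04, -2.39870823e-04,
         3.72396668e-04],
       [ 8.75182564e-05, -3.07270134e-01,  9.51622329e-01,
        -1.43355374e-01],
       [ 0.00000000e+00,  0.00000000e+00,  0.00000000e+00,
         1.00000000e+00]])}
```

View pics/top0.png

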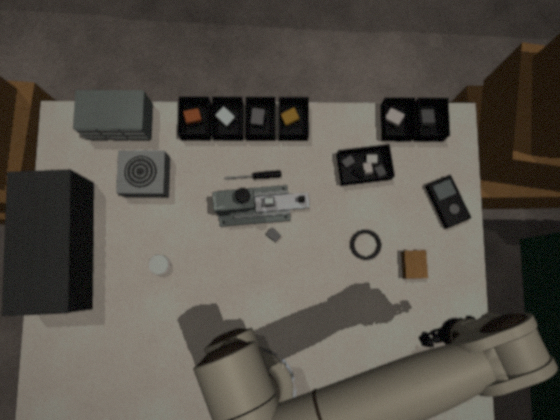

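View pics/side0.png

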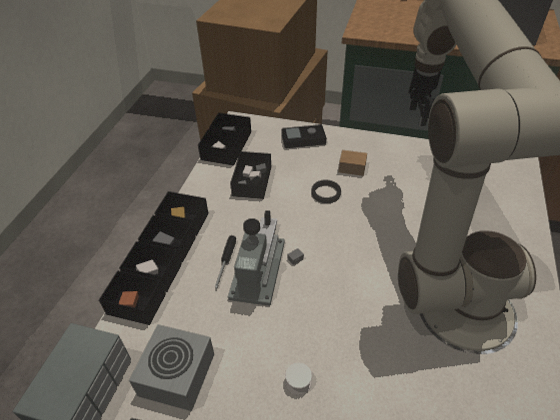

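The top view shows the knob near (242,196), the handle near (301,199), and the press front facing right (world −y). The side view shows the knob near (252,227) and the handle near (267,216). I'll enlarge both.

```bash
python3 - <<'E'
import cv2
a=cv2.imread("pics/top0.png")[160:250,195:325]; b=cv2.imread("pics/side0.png")[200:310,200:320]
cv2.imwrite("pics/c1.png",cv2.resize(a,None,fx=6,fy=6,interpolation=cv2.INTER_CUBIC))
b=cv2.convertScaleAbs(b,alpha=1.5)
cv2.imwrite("pics/c2.png",cv2.resize(b,None,fx=5,fy=5,interpolation=cv2.INTER_CUBIC))
E
```

```text
(no output)
```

View pics/c1.png

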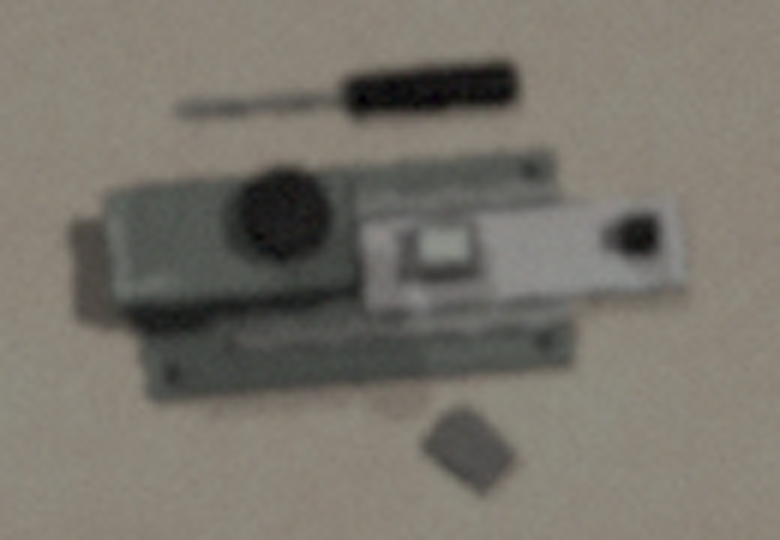

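View pics/c2.png

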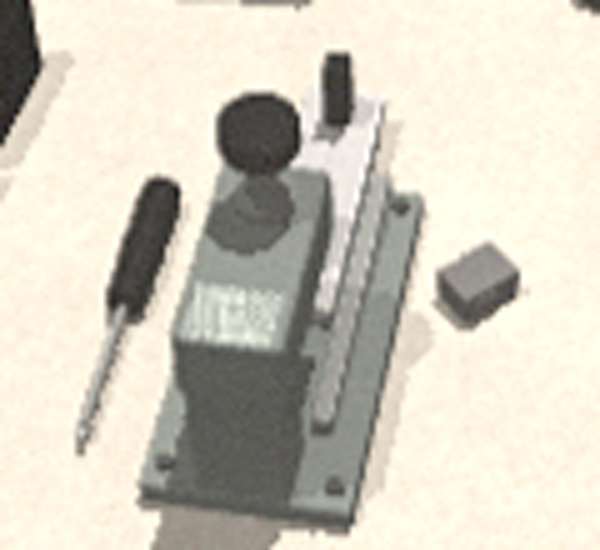

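Crop 1 shows the knob top at (287,212), the handle top at (641,234), and base corners at (573,362), (552,150) and (152,398). Crop 2 shows the knob top at about (258,126), the handle top at (338,58), and base corners at (143,487), (350,516) and (424,197).

```bash
cat > h.py <<'E'
import numpy as np, cv2
from workcell import *
from scipy.optimize import least_squares
def cal(n):
    c=get_calibration(n);R=cv2.Rodrigues(c["rvec"])[0]
    return np.array([[c["fx"],0,c["cx"]],[0,c["fy"],c["cy"]],[0,0,1]]),R,c["tvec"]
def proj(n,P):
    K,R,t=cal(n);q=(R@np.array(P).T).T+t;q=q@K.T;return q[:,:2]/q[:,2:]
def px(n,c):
    c=np.array(c,float)
    return (np.array([195,160])+(c+.5)/6-.5) if n=="top" else (np.array([200,200])+(c+.5)/5-.5)
def tri(pt,ps):
    return least_squares(lambda X:np.r_[proj("top",[X])[0]-pt,proj("side",[X])[0]-ps],[.6,0,.1]).x
E
python3 - <<'E'
from h import *
T={'knob':(287,212),'hand':(641,234)};S={'knob':(258,126),'hand':(338,58)}
for k in T:print(k,tri(px("top",T[k]),px("side",S[k])))
# model fit: x,y,yaw,shuttle s
obs=[("top",(287,212),(.03,0,.22)),("top",(641,234),'h'),("top",(573,362),(-.11,.06,.018)),("top",(552,150),(-.11,-.06,.018)),("top",(152,398),(.125,.06,.018)),
("side",(258,126),(.03,0,.22)),("side",(338,58),'h'),("side",(143,487),(.125,-.06,.018)),("side",(350,516),(.125,.06,.018)),("side",(424,197),(-.11,.06,.018))]
def res(p,sg):
    c,s=np.cos(p[2]),np.sin(p[2]);o=[]
    for n,q,m in obs:
        m=(p[3],0,.082) if m=='h' else (m[0],sg*m[1],m[2])
        o.append(proj(n,[(p[0]+c*m[0]-s*m[1],p[1]+s*m[0]+c*m[1],m[2])])[0]-px(n,q))
    return np.ravel(o)
for sg in(1,-1):
    r=least_squares(lambda p:res(p,sg),[.55,0,1.6,-.15]);p=r.x
    print(sg,r.cost,p[:2],np.degrees(p[2]),p[3],r.fun.round(1).reshape(-1,2).tolist())
    u=np.array([np.cos(p[2]),np.sin(p[2])]);print('hand',p[:2]+p[3]*u,'knob',p[:2]+.03*u,'axis',u)
print('cam top',-cal("top")[1].T@cal("top")[2])
E
```

```text
knob [0.58135848 0.03127105 0.2122323 ]
hand [ 0.59484468 -0.14634033  0.08370998]
1 5.617538944649194 [0.58242751 0.00339932] 95.16142918390774 -0.15099247563818716 [[-1.0, -0.5], [0.1, -1.0], [-0.4, 0.1], [-0.1, -0.3], [-1.7, 0.2], [0.6, -1.3], [0.4, 0.3], [-0.7, -0.6], [0.9, -0.4], [0.7, -1.0]]
hand [ 0.59601112 -0.14698091] knob [0.57972864 0.03327767] axis [-0.08996214  0.99594519]
-1 4236.8508516843485 [ 5.62505937e-01 -3.45737133e-05] 94.51133903359822 -0.1474105089862473 [[0.1, 6.3], [0.1, 5.9], [-2.4, -29.4], [4.0, 41.9], [-3.1, -30.2], [8.4, -0.9], [7.4, 1.6], [49.1, 6.1], [-35.3, -6.2], [-30.8, -5.5]]
hand [ 0.57410071 -0.14698837] knob [0.56014624 0.02987248] axis [-0.07865639  0.99690179]
cam top [ 0.32893455 -0.06482188  1.5731958 ]
```

The manual's scale: shifts go in shares of 800 mm and turns go in shares of 4 rad. Converting my numbers, 38.5 cm is 0.4813, 36.1 cm is 0.4513, -1.874 rad is -0.4685.

Call:
servo_tool([
  [0.0375,0.0375,0,-0.03],
  [0.075,0.0688,0,-0.06],
  [0.1125,0.1,0,-0.09],
  [0.15,0.1375,0,-0.12],
  [0.1875,0.175,0,-0.15],
  [0.225,0.2125,0,-0.18],
  [0.2625,0.2438,0,-0.21],
  [0.3,0.275,-0.0125,-0.24],
  [0.3375,0.3125,-0.025,-0.27],
  [0.375,0.35,-0.0375,-0.3],
  [0.4125,0.3875,-0.05,-0.33],
  [0.4375,0.4125,-0.0625,-0.36],
  [0.4625,0.4375,-0.075,-0.39],
  [0.4813,0.4513,-0.075,-0.42],
  [0.4813,0.4513,-0.075,-0.45],
  [0.4813,0.4513,-0.075,-0.4685],
  [0.4813,0.4513,-0.075,-0.4685],
  [0.4813,0.4513,-0.075,-0.4685],
], claw=0.3)

```text
time: 1.6
ee_pos: [0.343, -0.3789, 0.182]
tcp_rot: [-169.5, 2.1, -53.6]
wrist_force: [0.2, -0.3, 0.3]
opening: 0.0599
grasp_force: 0.0
```

```bash
python3 - <<'E'
from workcell import *
import cv2
o=get_obs();im=camera("wrist");cv2.imwrite("pics/w1.png",im[:,:,::-1])
print(o["time"],o["ee_pos"].tolist(),o["tcp_rot"].tolist(),o["opening"])
E
```

```text
1.6 [0.3429678370060204, -0.3789053883916408, 0.1820066622257093] [-169.52253988369927, 2.0687182731707225, -53.61315387758692] 0.05989777093359781
```

View pics/w1.png

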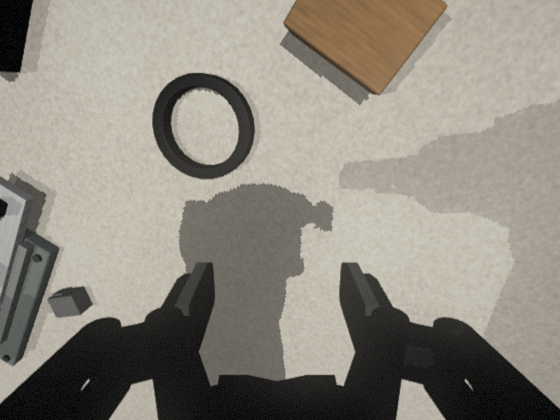

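The arm is still on its way, with the press at the left edge of the view. I'll hold and see where it settles.

Call:
servo_tool([
  [0,0,0,0],
  [0,0,0,0],
  [0,0,0,0],
  [0,0,0,0],
])

```text
time: 1.98
ee_pos: [0.3444, -0.3784, 0.1827]
tcp_rot: [-169.6, 2.0, -53.4]
wrist_force: [-0.3, -0.2, 0.7]
opening: 0.0597
grasp_force: 0.0
```

```bash
python3 - <<'E'
from workcell import *
o=get_obs();print(o["q"].round(2),o["tcp_rot"],o["ee_pos"])
E
```

```text
[-53.48   0.62  -0.39  91.    10.44 179.94] [-169.55937851    1.99142481  -53.42643412] [ 0.34442376 -0.37837735  0.18273482]
```

Converted, 10 cm is 0.125, 8 cm is 0.1, -0.25 rad is -0.0625.

Call:
servo_tool([
  [0.025,0.025,0,-0.0125],
  [0.05,0.05,0,-0.025],
  [0.075,0.075,0,-0.0375],
  [0.1,0.1,0,-0.05],
  [0.125,0.125,0,-0.0625],
  [0.125,0.125,0,-0.0625],
  [0.125,0.125,0,-0.0625],
  [0.125,0.125,0,-0.0625],
  [0.125,0.125,0,-0.0625],
])

```text
time: 2.73
ee_pos: [0.249, -0.3835, 0.1835]
tcp_rot: [-167.6, 2.0, -64.6]
wrist_force: [-0.3, 0.3, -0.3]
opening: 0.0597
grasp_force: 0.0
```

```bash
python3 - <<'E'
from workcell import *
o=get_obs();print(o["q"].round(2),o["tcp_rot"],o["ee_pos"])
E
```

```text
[-64.69  -6.98  -7.77  91.25  12.39 179.94] [-167.60979843    2.02712714  -64.63711382] [ 0.248969   -0.38349772  0.1835363 ]
```

q6 reached its 180° limit, because yaw = q1 + 180 − q6. I'll turn the other way round, which keeps the camera on the front side of the press.

Converted, 30 cm is 0.375, 29 cm is 0.3625, 2.4 rad is 0.6.

Call:
servo_tool([
  [0.0125,0.01,0,0.03],
  [0.025,0.02,0,0.06],
  [0.05,0.0375,0,0.09],
  [0.075,0.05,0,0.12],
  [0.1,0.0625,0,0.15],
  [0.125,0.075,0,0.18],
  [0.15,0.1,0,0.21],
  [0.175,0.1125,0,0.24],
  [0.2,0.1375,0,0.27],
  [0.225,0.15,0,0.3],
  [0.25,0.1625,0,0.33],
  [0.275,0.175,0,0.36],
  [0.3,0.1875,0,0.39],
  [0.3125,0.2,0,0.42],
  [0.325,0.2125,0,0.45],
  [0.3375,0.225,0,0.48],
  [0.35,0.2375,0,0.51],
  [0.3625,0.25,0,0.54],
  [0.375,0.25,0,0.57],
  [0.375,0.25,0,0.6],
])

```text
time: 4.4
ee_pos: [0.5511, -0.1821, 0.1824]
tcp_rot: [-167.6, 2.0, 73.4]
wrist_force: [0.4, -0.4, 0.1]
opening: 0.06
grasp_force: 0.0
```

```bash
python3 - <<'E'
from workcell import *
o=get_obs();print(o["time"],o["q"].round(2),o["tcp_rot"],o["ee_pos"])
E
```

```text
4.4 [-17.26  21.63  23.27 104.04  -2.1   89.78] [-167.59455157    2.00313148   73.40630597] [ 0.55108573 -0.18210028  0.18243183]
```

The wrist kept a 12.4° inward tilt from running into the joint limit. I'll try over-reaching outward so the arm straightens it.

Converted, 36 cm is 0.45, 32 cm is 0.4.

Call:
servo_tool([
  [0.05,-0.0125,0.0125,0],
  [0.1,-0.025,0.025,0],
  [0.15,-0.0375,0.0375,0],
  [0.2,-0.05,0.0375,0],
  [0.25,-0.075,0.0375,0],
  [0.3,-0.0875,0.0375,0],
  [0.35,-0.1,0.0375,0],
  [0.4,-0.1125,0.0375,0],
  [0.45,-0.125,0.0375,0],
])

```text
time: 5.15
ee_pos: [0.7183, -0.229, 0.1624]
tcp_rot: [-169.9, 2.0, 73.0]
wrist_force: [0.1, 0.3, 1.3]
opening: 0.0601
grasp_force: 0.0
```

```bash
python3 - <<'E'
from workcell import *
o=get_obs();print(o["time"],o["q"].round(2),o["tcp_rot"],o["ee_pos"])
E
```

```text
5.15 [-16.93  54.44  70.77 116.47  -1.99  90.48] [-169.86369768    2.04280411   72.95305447] [ 0.71834842 -0.22896574  0.16237058]
```

The tilt is shrinking, so I'll continue.

Converted, 40 cm is 0.5, 30 cm is 0.375.

Call:
servo_tool([
  [0.05,-0.0125,0.0125,0],
  [0.125,-0.0375,0.025,0],
  [0.25,-0.075,0.0375,0],
  [0.375,-0.1125,0.0375,0],
  [0.5,-0.15,0.0375,0],
])

```text
time: 5.57
ee_pos: [0.7512, -0.2393, 0.1222]
tcp_rot: [-172.1, 2.1, 72.9]
wrist_force: [-0.2, -0.2, -0.2]
opening: 0.0601
grasp_force: 0.0
```

Converted, 40 cm is 0.5, 30 cm is 0.375.

Call:
servo_tool([
  [0.05,-0.0125,0.0375,0],
  [0.125,-0.0375,0.075,0],
  [0.25,-0.075,0.1125,0],
  [0.375,-0.1125,0.1125,0],
  [0.5,-0.15,0.1125,0],
])

```text
time: 5.98
ee_pos: [0.7692, -0.2444, 0.1177]
tcp_rot: [-174.4, 2.1, 72.9]
wrist_force: [0.3, -0.3, -0.0]
opening: 0.0598
grasp_force: 0.0
```

Converted, 40 cm is 0.5, 30 cm is 0.375.

Call:
servo_tool([
  [0.05,-0.0125,0.05,0],
  [0.125,-0.0375,0.1,0],
  [0.25,-0.075,0.175,0],
  [0.375,-0.1125,0.2,0],
  [0.5,-0.15,0.2,0],
])

```text
time: 6.4
ee_pos: [0.7775, -0.2467, 0.1366]
tcp_rot: [-176.8, 2.1, 72.9]
wrist_force: [0.3, -0.1, 0.4]
opening: 0.06
grasp_force: 0.0
```

Call:
servo_tool([
  [0.05,-0.0125,0.05,0],
  [0.125,-0.0375,0.1,0],
  [0.25,-0.075,0.2,0],
  [0.375,-0.1125,0.25,0],
  [0.5,-0.15,0.25,0],
])

```text
time: 6.82
ee_pos: [0.7832, -0.2484, 0.16]
tcp_rot: [-179.3, 2.1, 72.9]
wrist_force: [0.8, 0.4, 0.3]
opening: 0.0597
grasp_force: 0.0
```

```bash
python3 - <<'E'
from workcell import *
o=get_obs();print(o["time"],o["q"].round(2),o["tcp_rot"],o["ee_pos"])
E
```

```text
6.8167 [-16.87  54.14  70.76 107.38  -2.09  90.24] [-179.25160256    2.08879562   72.91514899] [ 0.78323016 -0.24840548  0.15999373]
```

Tilt is now fixed to within 2°. Next I move back over the handle and turn to yaw −85.

Converted, -18.7 cm is -0.2338, -18 cm is -0.225, 1.8 rad is 0.45.

Call:
servo_tool([
  [-0.025,0.0125,0.0125,0.03],
  [-0.05,0.025,0.0125,0.06],
  [-0.075,0.0375,0.0125,0.09],
  [-0.1,0.05,0.0125,0.12],
  [-0.125,0.0625,0.0125,0.15],
  [-0.15,0.075,0.0125,0.18],
  [-0.175,0.0875,0.0125,0.21],
  [-0.2,0.1,0.0125,0.24],
  [-0.225,0.1125,0.0125,0.27],
  [-0.2338,0.125,0.0125,0.3],
  [-0.2338,0.125,0.0125,0.33],
  [-0.2338,0.125,0.0125,0.36],
  [-0.2338,0.125,0.0125,0.39],
  [-0.2338,0.125,0.0125,0.42],
  [-0.2338,0.125,0.0125,0.45],
])

```text
time: 8.07
ee_pos: [0.5964, -0.1484, 0.168]
tcp_rot: [-179.1, 2.1, 175.2]
wrist_force: [0.8, -0.1, -0.1]
opening: 0.0599
grasp_force: 0.0
```

Converted, 1.73 rad is 0.4325.

Call:
servo_tool([
  [0,0,0,0.03],
  [0,0,0,0.06],
  [0,0,0,0.09],
  [0,0,0,0.12],
  [0,0,0,0.15],
  [0,0,0,0.18],
  [0,0,0,0.21],
  [0,0,0,0.24],
  [0,0,0,0.27],
  [0,0,0,0.3],
  [0,0,0,0.33],
  [0,0,0,0.36],
  [0,0,0,0.39],
  [0,0,0,0.42],
  [0,0,0,0.4325],
  [0,0,0,0.4325],
  [0,0,0,0.4325],
])

```text
time: 9.48
ee_pos: [0.5964, -0.1484, 0.1679]
tcp_rot: [-179.1, 2.1, -86.2]
wrist_force: [-0.5, -0.0, 0.3]
opening: 0.0596
grasp_force: 0.0
```

```bash
python3 - <<'E'
from workcell import *
import cv2
o=get_obs();im=camera("wrist");cv2.imwrite("pics/w2.png",im[:,:,::-1])
print(o["time"],o["q"].round(1),o["ee_pos"].tolist(),o["tcp_rot"].tolist())
E
```

```text
9.4833 [ -15.    12.9   12.    88.9    2.3 -108.8] [0.5963683349018062, -0.14844312386793268, 0.16787124190599] [-179.10983008325334, 2.0866663235148213, -86.16689505972815]
```

View pics/w2.png

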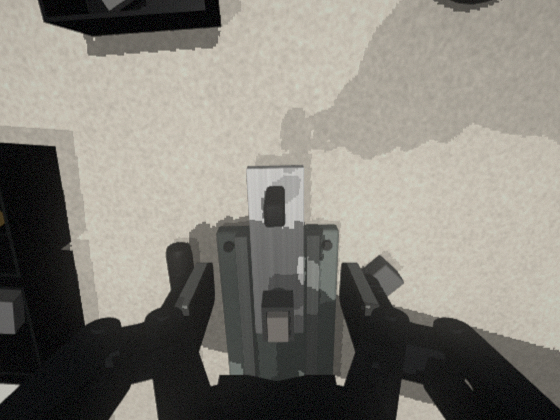

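The wrist view shows the handle at columns 264–286, rows 186–227, with the connector and white wedge at (278,322). I'll compare the predicted handle box with that.

```bash
cat >> h.py <<'E'
from scipy.spatial.transform import Rotation as Ro
def wproj(ee,rpy,P):
    c=get_calibration("wrist");M=c["tool_from_camera"];R=Ro.from_euler("xyz",rpy,degrees=True).as_matrix()
    q=(np.array(P)-ee)@R;q=(q-M[:3,3])@M[:3,:3]
    return np.c_[c["fx"]*q[:,0]/q[:,2]+c["cx"],c["fy"]*q[:,1]/q[:,2]+c["cy"]]
E
python3 - <<'E'
from h import *
ee=np.array([0.59637,-0.14844,0.16787]);rpy=[-179.11,2.087,-86.167]
u=np.array([-.08996,.99595]);v=np.array([-u[1],u[0]])
def box(p,zs=(.032,.082)):
    P=[np.r_[p+a*u+b*v,z] for z in zs for a in(-.01,.01) for b in(-.008,.008)];return P
p0=np.array([.596,-.147])
q=wproj(ee,rpy,box(p0));print(q.round(1).tolist())
def f(p):
    q=wproj(ee,rpy,box(p));return np.r_[q.min(0)-[264,186],q.max(0)-[286,227]]
r=least_squares(f,p0);print(r.x,r.fun)
E
```

```text
[[271.0, 183.4], [289.3, 183.0], [271.7, 205.0], [289.6, 204.7], [268.8, 201.6], [290.7, 201.2], [269.6, 226.8], [290.9, 226.5]]
[ 0.5995029  -0.14546271] [-0.1317559  -1.55514549  0.13191242  1.40960235]
```

```bash
python3 - <<'E'
import cv2
a=cv2.imread("pics/w2.png")[155:355,205:355]
cv2.imwrite("pics/c3.png",cv2.resize(cv2.convertScaleAbs(a,alpha=1.6),None,fx=3,fy=3,interpolation=cv2.INTER_CUBIC))
E
```

```text
(no output)
```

View pics/c3.png

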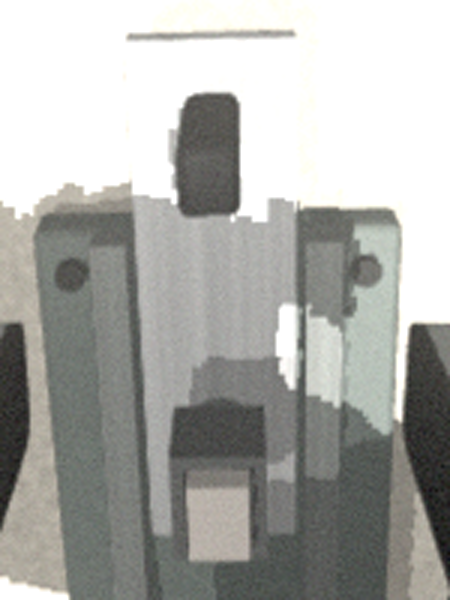

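Wrist crop: the handle top face is at columns 264–285, rows 206–227, and the base front top corners are at crop (36,237) and (401,235). I'll do a joint fit.

```bash
python3 - <<'E'
from h import *
ee=np.array([0.59637,-0.14844,0.16787]);rpy=[-179.11,2.087,-86.167]
w=lambda c:np.array([205,155])+np.array(c)/3-.33
obs=[("top",(287,212),(.03,0,.22)),("top",(641,234),'h'),("top",(573,362),(-.11,.06,.018)),("top",(552,150),(-.11,-.06,.018)),("top",(152,398),(.125,.06,.018)),
("side",(258,126),(.03,0,.22)),("side",(338,58),'h'),("side",(143,487),(.125,-.06,.018)),("side",(350,516),(.125,.06,.018)),("side",(424,197),(-.11,.06,.018)),
("w",(209,185),'h'),("w",(36,237),(-.11,-.06,.018)),("w",(401,235),(-.11,.06,.018))]
def res(p):
    c,s=np.cos(p[2]),np.sin(p[2]);o=[]
    for n,q,m in obs:
        m=(p[3],0,.082) if m=='h' else m
        X=[(p[0]+c*m[0]-s*m[1],p[1]+s*m[0]+c*m[1],m[2])]
        o.append(wproj(ee,rpy,X)[0]-w(q) if n=="w" else proj(n,X)[0]-px(n,q))
    return np.ravel(o)
r=least_squares(res,[.58,0,1.66,-.15],loss="soft_l1");p=r.x
print(p[:2],np.degrees(p[2]),p[3],res(p).round(1).reshape(-1,2).tolist())
u=np.array([np.cos(p[2]),np.sin(p[2])]);print('hand',p[:2]+p[3]*u,'knob',p[:2]+.03*u,'axis',u)
E
```

```text
[0.58417114 0.00552265] 95.84656707266817 -0.15154947126337773 [[-1.7, -0.9], [-0.5, -2.1], [-0.9, -0.8], [-1.0, -1.2], [-2.1, 0.1], [-0.1, -0.8], [-0.9, 0.5], [-1.1, 0.1], [0.6, -0.0], [-0.4, -0.9], [0.7, -0.2], [-0.2, 0.3], [1.9, -2.3]]
hand [ 0.59960871 -0.1452385 ] knob [0.5811152  0.03536659] axis [-0.10186485  0.99479825]
```

Converted, -11.8 cm is -0.1475, -11.3 cm is -0.1413, 0.033 rad is 0.0083.

Call:
servo_tool([
  [0.0038,0.0038,-0.025,0.0083],
  [0.0038,0.0038,-0.05,0.0083],
  [0.0038,0.0038,-0.075,0.0083],
  [0.0038,0.0038,-0.1,0.0083],
  [0.0038,0.0038,-0.125,0.0083],
  [0.0038,0.0038,-0.1413,0.0083],
  [0.0038,0.0038,-0.1475,0.0083],
  [0.0038,0.0038,-0.1475,0.0083],
  [0.0038,0.0038,-0.1475,0.0083],
], claw=0.5)

```text
time: 10.28
ee_pos: [0.5995, -0.1454, 0.0508]
tcp_rot: [-179.1, 2.1, -84.2]
wrist_force: [0.7, -0.3, 1.0]
opening: 0.0424
grasp_force: 0.0
```

Call:
servo_tool([
  [0,0,0,0],
  [0,0,0,0],
  [0,0,0,0],
  [0,0,0,0],
  [0,0,0,0],
  [0,0,0,0],
  [0,0,0,0],
  [0,0,0,0],
], claw=1, force=25)

```text
time: 10.95
ee_pos: [0.5998, -0.1456, 0.0513]
tcp_rot: [-179.0, 2.0, -84.2]
wrist_force: [0.6, -0.5, 6.3]
opening: 0.0159
grasp_force: 26.4
```

Gripped and centred. Now I push in.

Converted, 7 cm is 0.0875, 6.5 cm is 0.0813.

Call:
servo_tool([
  [-0.0006,0.0063,0,0],
  [-0.0019,0.0188,0,0],
  [-0.0031,0.0313,0,0],
  [-0.0044,0.0438,0,0],
  [-0.0056,0.0563,0,0],
  [-0.0069,0.0688,0,0],
  [-0.0081,0.0813,0,0],
  [-0.0088,0.0875,0,0],
  [-0.0088,0.0875,0,0],
])

```text
time: 11.7
ee_pos: [0.5932, -0.0743, 0.0513]
tcp_rot: [-178.9, 2.1, -84.1]
wrist_force: [3.0, 3.5, 6.7]
opening: 0.0158
grasp_force: 27.8
```

Converted, 0.8 cm is 0.01, 0.6 cm is 0.0075.

Call:
servo_tool([
  [-0.0003,0.0025,0,0],
  [-0.0005,0.005,0,0],
  [-0.0008,0.0075,0,0],
  [-0.001,0.01,0,0],
  [-0.001,0.01,0,0],
  [-0.001,0.01,0,0],
])

```text
time: 12.2
ee_pos: [0.5929, -0.0709, 0.0514]
tcp_rot: [-178.9, 1.7, -84.3]
wrist_force: [5.8, -18.5, 4.2]
opening: 0.016
grasp_force: 27.1
```

The stop is felt (−18 N in y after 75 mm). I'll relax, release and rise.

Converted, -0.2 cm is -0.0025, 0.02 cm is 0.0003.

Call:
servo_tool([
  [0.0003,-0.0025,0,0],
  [0.0003,-0.0025,0,0],
])

```text
time: 12.37
ee_pos: [0.5929, -0.0709, 0.0513]
tcp_rot: [-178.9, 1.9, -84.2]
wrist_force: [4.5, -8.0, 5.1]
opening: 0.0156
grasp_force: 27.5
```

Converted, 20 cm is 0.25, 18 cm is 0.225.

Call:
servo_tool([
  [0,0,0,0],
  [0,0,0,0],
  [0,0,0,0],
  [0,0,0,0],
  [0,0,0,0],
  [0,0,0.025,0],
  [0,0,0.0625,0],
  [0,0,0.1063,0],
  [0,0,0.15,0],
  [0,0,0.1938,0],
  [0,0,0.225,0],
  [0,0,0.25,0],
  [0,0,0.25,0],
  [0,0,0.25,0],
], claw=0.5)

```text
time: 13.53
ee_pos: [0.5921, -0.0693, 0.2508]
tcp_rot: [-179.0, 2.1, -84.1]
wrist_force: [0.3, 0.1, -1.0]
opening: 0.0424
grasp_force: 0.0
```

```bash
python3 - <<'E'
from h import *
o=get_obs();im=camera("wrist");t=camera("top")
u=np.array([-.1,.995]);print(o["time"],o["ee_pos"],o["tcp_rot"],o["wrist_force"])
print(wproj(o["ee_pos"],o["tcp_rot"],[(.5929,-.0709,.082),(.582,.034,.22)]))
a=cv2.resize(t[160:250,195:325],None,fx=4,fy=4,interpolation=cv2.INTER_CUBIC)
c=np.zeros((420,560+0,3),np.uint8);c[:]=im
cv2.imwrite("pics/w3.png",im[:,:,::-1]);cv2.imwrite("pics/t3.png",a[:,:,::-1])
E
```

```text
13.5333 [ 0.59205905 -0.06926818  0.25082339] [-179.00446297    2.06617072  -84.13579733] [ 0.25292591  0.09112542 -1.02855611]
[[279.94570448 181.0807344 ]
 [277.9860781  381.38581252]]
```

View pics/w3.png

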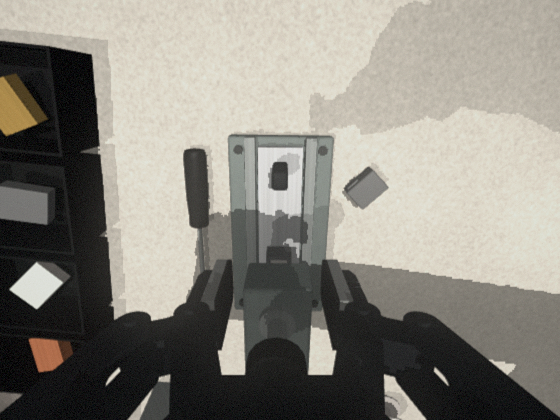

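The shuttle is in, with the handle at (280,178) as predicted, and the knob is centred around column 277. Next I move over the knob with the fingers shut.

Converted, 10.3 cm is 0.1288, 8 cm is 0.1.

Call:
servo_tool([
  [-0.0025,0.025,0,0],
  [-0.0063,0.0625,0,0],
  [-0.01,0.1,0,0],
  [-0.0125,0.1288,0,0],
  [-0.0125,0.1288,0,0],
  [-0.0125,0.1288,-0.0088,0],
  [-0.0125,0.1288,-0.0175,0],
  [-0.0125,0.1288,-0.025,0],
  [-0.0125,0.1288,-0.0313,0],
  [-0.0125,0.1288,-0.0313,0],
  [-0.0125,0.1288,-0.0313,0],
], claw=1)

```text
time: 14.55
ee_pos: [0.5814, 0.033, 0.2244]
tcp_rot: [-179.2, 2.1, -84.2]
wrist_force: [-0.1, -0.2, 1.1]
opening: -0.0004
grasp_force: 0.0
```

Converted, -1 cm is -0.0125, -0.8 cm is -0.01.

Call:
servo_tool([
  [0,0,-0.0025,0],
  [0,0,-0.005,0],
  [0,0,-0.0075,0],
  [0,0,-0.01,0],
  [0,0,-0.0125,0],
  [0,0,-0.0125,0],
  [0,0,-0.0125,0],
])

```text
time: 15.13
ee_pos: [0.5817, 0.0336, 0.2151]
tcp_rot: [-179.1, 2.1, -84.2]
wrist_force: [0.2, -1.5, 2.2]
opening: 0.0003
grasp_force: 1.1
```

Converted, -0.6 cm is -0.0075, -0.45 cm is -0.0056.

Call:
servo_tool([
  [0,0,-0.0019,0],
  [0,0,-0.0038,0],
  [0,0,-0.0056,0],
  [0,0,-0.0075,0],
  [0,0,-0.0075,0],
])

```text
time: 15.55
ee_pos: [0.5816, 0.0336, 0.2086]
tcp_rot: [-179.1, 2.1, -84.2]
wrist_force: [0.5, -1.2, 3.3]
opening: 0.0002
grasp_force: 1.2
```

Converted, -0.6 cm is -0.0075, -0.45 cm is -0.0056.

Call:
servo_tool([
  [0,0,-0.0019,0],
  [0,0,-0.0038,0],
  [0,0,-0.0056,0],
  [0,0,-0.0075,0],
  [0,0,-0.0075,0],
])

```text
time: 15.97
ee_pos: [0.5816, 0.0337, 0.2026]
tcp_rot: [-179.1, 2.1, -84.2]
wrist_force: [1.9, -1.9, 2.2]
opening: -0.0002
grasp_force: 1.4
```

Converted, -0.4 cm is -0.005, -0.3 cm is -0.0038.

Call:
servo_tool([
  [0,0,-0.0013,0],
  [0,0,-0.0025,0],
  [0,0,-0.0038,0],
  [0,0,-0.005,0],
  [0,0,-0.005,0],
])

```text
time: 16.38
ee_pos: [0.5817, 0.0336, 0.1998]
tcp_rot: [-179.0, 2.1, -84.2]
wrist_force: [-0.3, -1.8, 8.9]
opening: -0.0
grasp_force: 4.3
```

Converted, -0.4 cm is -0.005, -0.3 cm is -0.0038.

Call:
servo_tool([
  [0,0,-0.0013,0],
  [0,0,-0.0025,0],
  [0,0,-0.0038,0],
  [0,0,-0.005,0],
  [0,0,-0.005,0],
])

```text
time: 16.8
ee_pos: [0.5817, 0.0336, 0.1958]
tcp_rot: [-179.0, 2.1, -84.2]
wrist_force: [-0.9, -2.4, 9.0]
opening: 0.0
grasp_force: 4.4
```

Converted, -0.2 cm is -0.0025, -0.1 cm is -0.0013.

Call:
servo_tool([
  [0,0,-0.0013,0],
  [0,0,-0.0025,0],
  [0,0,-0.0025,0],
])

```text
time: 17.05
ee_pos: [0.5817, 0.0336, 0.1942]
tcp_rot: [-179.0, 2.1, -84.2]
wrist_force: [-0.6, -1.6, 12.3]
opening: 0.0
grasp_force: 5.8
```

The first stop was felt at about z 0.200, and the force is now rising toward the second.

Converted, -0.1 cm is -0.0013, -0.05 cm is -0.0006.

Call:
servo_tool([
  [0,0,-0.0006,0],
  [0,0,-0.0013,0],
  [0,0,-0.0013,0],
  [0,0,-0.0013,0],
])

```text
time: 17.38
ee_pos: [0.5818, 0.0337, 0.1938]
tcp_rot: [-179.0, 2.1, -84.2]
wrist_force: [-2.2, -2.4, 13.6]
opening: -0.0002
grasp_force: 6.7
```

Converted, -0.07 cm is -0.0009, -0.04 cm is -0.0005.

Call:
servo_tool([
  [0,0,-0.0005,0],
  [0,0,-0.0009,0],
  [0,0,-0.0009,0],
  [0,0,-0.0009,0],
])

```text
time: 17.72
ee_pos: [0.5818, 0.0337, 0.1934]
tcp_rot: [-178.9, 2.1, -84.1]
wrist_force: [-2.5, -2.1, 14.9]
opening: -0.0001
grasp_force: 7.6
```

Converted, -0.07 cm is -0.0009, -0.04 cm is -0.0005.

Call:
servo_tool([
  [0,0,-0.0005,0],
  [0,0,-0.0009,0],
  [0,0,-0.0009,0],
  [0,0,-0.0009,0],
])

```text
time: 18.05
ee_pos: [0.5818, 0.0336, 0.193]
tcp_rot: [-178.9, 2.1, -84.1]
wrist_force: [-3.0, -1.2, 16.0]
opening: 0.0001
grasp_force: 8.5
```

Converted, 6 cm is 0.075, 5 cm is 0.0625.

Call:
servo_tool([
  [0,0,0.0063,0],
  [0,0,0.0125,0],
  [0,0,0.02,0],
  [0,0,0.0275,0],
  [0,0,0.035,0],
  [0,0,0.0425,0],
  [0,0,0.0525,0],
  [0,0,0.0625,0],
  [0,0,0.075,0],
  [0,0,0.075,0],
])

```text
time: 18.88
ee_pos: [0.582, 0.0338, 0.2527]
tcp_rot: [-179.0, 2.1, -84.1]
wrist_force: [0.2, -0.4, -0.6]
opening: 0.0003
grasp_force: 0.0
```

The second stop is confirmed at 16 N and the plunger is released. Now I go back to the handle and grip it.

Converted, -20.1 cm is -0.2513, -10.5 cm is -0.1313.

Call:
servo_tool([
  [0.0038,-0.0375,0,0],
  [0.0075,-0.075,0,0],
  [0.0113,-0.1125,0,0],
  [0.0138,-0.1313,0,0],
  [0.0138,-0.1313,0,0],
  [0.0138,-0.1313,0,0],
  [0.0138,-0.1313,-0.0375,0],
  [0.0138,-0.1313,-0.075,0],
  [0.0138,-0.1313,-0.1125,0],
  [0.0138,-0.1313,-0.15,0],
  [0.0138,-0.1313,-0.1875,0],
  [0.0138,-0.1313,-0.225,0],
  [0.0138,-0.1313,-0.2438,0],
  [0.0138,-0.1313,-0.2513,0],
  [0.0138,-0.1313,-0.2513,0],
], claw=0.5)

```text
time: 20.13
ee_pos: [0.5917, -0.0701, 0.0482]
tcp_rot: [-179.2, 2.1, -84.1]
wrist_force: [1.3, -0.8, -0.2]
opening: 0.0426
grasp_force: 0.0
```

Call:
servo_tool([
  [0,0,0,0],
  [0,0,0,0],
  [0,0,0,0],
  [0,0,0,0],
  [0,0,0,0],
  [0,0,0,0],
  [0,0,0,0],
  [0,0,0,0],
], claw=1, force=25)

```text
time: 20.8
ee_pos: [0.593, -0.0711, 0.0515]
tcp_rot: [-179.0, 2.1, -84.2]
wrist_force: [-2.8, 1.8, 5.9]
opening: 0.016
grasp_force: 26.7
```

Converted, -7.3 cm is -0.0913, -6.5 cm is -0.0813.

Call:
servo_tool([
  [0.0006,-0.0063,0,0],
  [0.0019,-0.0188,0,0],
  [0.0031,-0.0313,0,0],
  [0.0044,-0.0438,0,0],
  [0.0056,-0.0563,0,0],
  [0.0069,-0.0688,0,0],
  [0.0081,-0.0813,0,0],
  [0.0094,-0.0913,0,0],
  [0.0094,-0.0913,0,0],
])

```text
time: 21.55
ee_pos: [0.5999, -0.146, 0.0515]
tcp_rot: [-179.1, 2.0, -84.2]
wrist_force: [-6.3, -3.1, 7.9]
opening: 0.016
grasp_force: 25.4
```

Converted, -0.6 cm is -0.0075, -0.4 cm is -0.005.

Call:
servo_tool([
  [0.0003,-0.0025,0,0],
  [0.0005,-0.005,0,0],
  [0.0008,-0.0075,0,0],
  [0.0008,-0.0075,0,0],
])

```text
time: 21.88
ee_pos: [0.6003, -0.1507, 0.0515]
tcp_rot: [-179.1, 2.1, -84.2]
wrist_force: [-6.7, 1.6, 8.3]
opening: 0.0158
grasp_force: 25.5
```

Converted, -0.4 cm is -0.005, -0.2 cm is -0.0025.

Call:
servo_tool([
  [0.0003,-0.0025,0,0],
  [0.0003,-0.005,0,0],
  [0.0003,-0.005,0,0],
  [0.0003,-0.005,0,0],
])

```text
time: 22.22
ee_pos: [0.6003, -0.1509, 0.0514]
tcp_rot: [-179.1, 2.4, -84.0]
wrist_force: [-8.2, 19.8, 11.1]
opening: 0.0157
grasp_force: 26.5
```

The out-stop is firm at 19.8 N. I'll relax, release and rise.

Converted, 0.25 cm is 0.0031, -0.02 cm is -0.0003.

Call:
servo_tool([
  [-0.0003,0.0031,0,0],
  [-0.0003,0.0031,0,0],
])

```text
time: 22.38
ee_pos: [0.6004, -0.1508, 0.0515]
tcp_rot: [-179.1, 2.1, -84.1]
wrist_force: [-7.2, 6.6, 9.2]
opening: 0.0155
grasp_force: 25.7
```

Converted, 13 cm is 0.1625, 11 cm is 0.1375.

Call:
servo_tool([
  [0,0,0,0],
  [0,0,0,0],
  [0,0,0,0],
  [0,0,0,0],
  [0,0,0,0],
  [0,0,0.025,0],
  [0,0,0.0625,0],
  [0,0,0.1,0],
  [0,0,0.1375,0],
  [0,0,0.1625,0],
  [0,0,0.1625,0],
  [0,0,0.1625,0],
], claw=0.5)

```text
time: 23.38
ee_pos: [0.6014, -0.1521, 0.1808]
tcp_rot: [-179.0, 2.0, -84.2]
wrist_force: [0.5, -0.6, -0.9]
opening: 0.0425
grasp_force: 0.0
```

```bash
python3 - <<'E'
from h import *
o=get_obs();im=camera("wrist");t=camera("top")
print(o["ee_pos"],o["wrist_force"]);print(wproj(o["ee_pos"],o["tcp_rot"],[(.6003,-.151,.082)]))
a=cv2.resize(im[120:400,180:390],None,fx=2,fy=2,interpolation=cv2.INTER_CUBIC)
cv2.imwrite("pics/w4.png",cv2.convertScaleAbs(a,alpha=1.6)[:,:,::-1])
E
```

```text
[ 0.60137138 -0.15210469  0.18080075] [ 0.47645747 -0.55729767 -0.86183524]
[[281.28960384 208.16279681]]
```

View pics/w4.png

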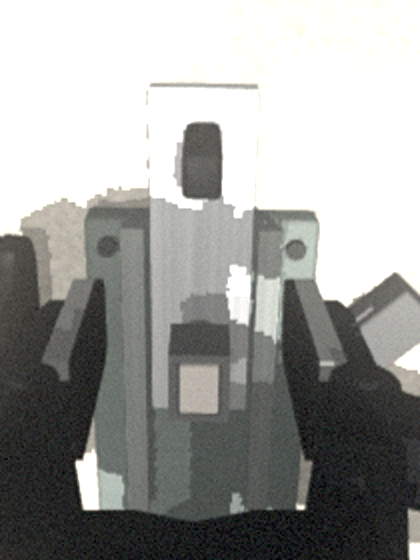

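The handle is out at crop (202,175). The white wedge at (198,388) now sits flush with the shell; before the press its side face showed above the rim. The spare connector and the screwdriver are undisturbed.

```bash
python3 -c "
from workcell import *
print(job_done())"
```

```text
the job is handed in; nothing more can be done
None
```

I pushed the shuttle in to its stop, pressed the wedge to the firm second stop (highest reading 16 N), let the plunger rise and pulled the shuttle out to its stop; the job was handed in at about 23.5 s of 56 s, but no verdict came back.

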